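Wedge a car-body blank tight in its holding jig

ROBOT

A 7-joint arm with a two-finger parallel gripper is mounted at the origin on the work surface. World frame = base frame: x ahead of the robot, y to its left, z up, the work surface at z = 0. Lengths are in m, angles in rad, forces in N, time in s.
With the tool pointing down it reaches from about 0.425 to 0.875 m from the base axis. Payload 4.7 kg.
Tool frame: the origin (TCP) lies at the very end of the fingers, on their centre line; the grasp point (between the pads) lies 19 mm behind it (grip_point_offset is the distance from the TCP to the grasp point, in m); x points along the fingers, z is the direction in which the jaws open and shut, and the axes are right-handed (so a half turn about x gives the same grasp; the last joint's range is limited). The gripper opens to 87 mm and grips with 3 to 60 N. Pads are 19 mm wide; open, the fingers measure 117 mm over their backs; the gripper's body (75 mm by 190 mm) begins 51 mm behind the grasp point.
Start: joints at [-1.252, 0.321, -0.07, 1.45, 0.023, 1.371, -0.057], TCP at [0.195, 0.62, 0.223] pointing down, gripper open.
Joint ranges: [-2.86, 2.86], [-0.3, 2.09], [-1.38, 1.24], [0.06, 2.45], [-1.56, 4.7], [0.09, 2.05], [-2.69, 2.69]. Speed limits (rad/s): [2.57, 2.57, 3.14, 3.14, 3.14, 3.14, 3.14].

INTERFACE

Orientations are given as a rotation vector (axis times angle).
In Python, from bench import get_state, get_image, calibration, close_job, grip_point_offset gives the robot as it stands.
- The arm moves only by the tool play_rows, never from a script. Its argument "targets" is a list of rows, each an object with "claw": the closure, from 0 (fully open) to 1 (shut); "linear": the shift along the tool's x, y, z as a fraction of full scale, a list of three; "rotation": the turn, a rotation vector about the tool's x, y, z as a fraction of full scale, a list of three. In form: [{"claw": claw, "linear": [x, y, z], "rotation": [wx, wy, wz]}, ...]. A call has 1 to 10 rows; each row shifts and turns the pose as measured when the row begins, along the tool's axes as they then stand; what a row does not reach is not made up. Full scale, the value 1, is 2.5 cm for a shift and 90 degrees for a turn. A row lasts 1/12 s, in which the tool goes at most 41.7 mm and 7.16 degrees, less where a joint would pass 70% of its speed; a pose out of reach is approached as far as the arm can. A call with a number of a shift or a turn outside -1 to 1 is refused whole. A call with a gripper value outside its range is refused whole. The fingers move at their own pace and stop on an object; "newtons" is the grip in N (left out, the last holds). Time passes only in rows, so rows that do not move let the fingers close. It gives the time, the measured TCP pose, the force and the opening at its end, in the units of the state.
- get_state(): the state, without advancing time (a new reading comes with each control period).
- get_image(name): name is "scene" or "side" or "wrist"; returns the picture (420x560x3 uint8, blue, green, red); there is no depth.
- calibration(name): a dict with "fx", "fy", "cx", "cy" (pixels), "dist_coeffs" ([k1, k2, p1, p2, k3] as OpenCV has them; the pictures are not rectified), "rvec" (rotation vector, rad) and "tvec" (3), from world to camera coordinates, as OpenCV has them; the wrist camera has in their place "hand_eye" (4x4, takes a point from camera to tool coordinates, whose origin is the TCP and whose axes are the tool frame's). Camera axes: x right, y down, z forward; pixel columns grow to the right and rows downward; lengths in m; the calibration is good to about 2 mm. A picture is of the moment at which its call begins: read the wrist's pose just before it. calibration takes no time and is no camera call.
- close_job(): hands the job in, once; it reports no verdict.
The state is a dict: "time": time; "joint_positions": joint angles; "qd": joint speeds; "joint_torque": joint torques, N m; "position": TCP position; "tool_rot": TCP orientation; "ft_force": force on the tool from outside, world axes, zero at the start; "torque": the same for the moment, N m; "grip_width": opening from 0.0 (shut) to 1.0 (fully open).
Only numpy, scipy, OpenCV 4.12 (cv2) and the standard library are available. Lean on these libraries where they do the work, as an engineer would, in place of code of your own. Each camera call takes 0.05 s, during which the arm holds its last target. There are 200 camera calls.

TASK

The carved wooden car-body blank lies loose in the holding jig. Stand the loose wedge in the gap between the blank and the slanted cheek, thin end first, let go of it, then drive it in with small taps or pushes of the mallet until the blank is locked tight in the jig - firmly, but not so hard that the soft wood is crushed. Finally lay the mallet down flat on the bench, off the jig, and leave the other things on the bench where they are.

Things in the scene. Friction and masses are not known exactly. Their poses are not given: they have to be found in the camera images.
- jig: Holding jig screwed to the bench: pale plywood board 290 (x) x 170 (y) x 9 mm, carrying a fence, an end stop and a slanted cheek, all rising to 37 mm or less (cheek bolts to 48 mm). Origin at the centre of the board's underside, on the bench; x is the direction the wedge is driven, away from the robot; z up. The board is bare from its near edge (x = -145 mm) to the mouth of the gap (x = -40 mm).
- cork_face (a point): Middle of the fence's cork lining (jig x = 44, y = 36, z = 22 mm), which faces -y and backs up the blank; it runs along x from -30 to 118 mm and yields about 1 mm per 24 N. The end stop's face is at jig x = 120 mm.
- gap_mouth (a point): Mouth of the gap, on the board's top (jig x = -40, y = -34, z = 9 mm; jig axes). Blank on its +y side; beech cheek on its -y side, 85 mm long, its face closing in by 0.12 mm per mm of x, as the wedge does. The cheek is bolted in slots: its face at the mouth lies anywhere from 5.2 to 9.6 mm to the -y of this point, so the depth at which the wedge locks varies by 37 mm and must be found by feel.
- blank: Smooth limewood car-body blank, 150 (x) x 62 (y) mm, straight upright sides 28 mm high, cabin to 50 mm; about 320 g. Origin at the centre of its underside. Lies loose on the board along jig x, centre near jig x = 38, y = 4 mm, within 2 mm of the cork; pushed against the cork, its side towards the wedge is at jig y = -26 mm. Soft: squeezed with over 25 N it is crushed.
- wedge: Plain waxed beech wedge lying on its underside, 145 (x) x 36 mm tall, 70 g. Origin at the centre of its underside, thin end to +x. Its +y face is straight (y = 10.1 mm) and goes against the blank; the -y face slants and goes against the cheek. Wood on wood slides with friction 0.3 to 0.4, so it holds itself. A steady push of 10 to 16 N on its tail end along x makes it tight.
- wedge_tip (a point): Middle of the wedge's thin end face, at wedge x = 72.5, y = 6.6, z = 18 mm. 7 mm thick here, 0.12 mm more per mm for 110 mm. Locks with the tip 52 to 98 mm past the mouth; the squeeze grows about 2.5 N per mm driven once it bites.
- wedge_tail (a point): Centre of the wedge's parallel tail, 20.2 mm thick in y and 35 mm long in x, at wedge x = -55, y = 0, z = 18 mm. The end face to be struck is 17.5 mm behind it.
- mallet: Small mallet lying on its side, 0.13 to 0.19 kg. Head: white nylon cylinder, 30 mm in diameter, 60 mm long along the mallet's y, striking faces at y = +30 and -30 mm. Beech handle along -x: flat-sided neck 16 x 16 mm to x = -83 mm, then a round grip 26 mm thick to x = -163 mm. Origin under the head's centre; head and handle axes 15 mm above it. Balances at about x = -45 mm.
- mallet_head (a point): Centre of the mallet's head, 15 mm above the bench when the mallet lies on its side.
- mallet_neck (a point): Point on the axis of the mallet's neck, 40 mm from the head's axis, at mallet x = -40, y = 0, z = 15 mm; flat sides 16 mm apart in y.
- chassis: Bystander: model car chassis, grey with ochre front wings, 175 x 70 x 45 mm.
- shell: Bystander: ochre model car body, 163 x 60 x 44 mm.
- jar_a: Bystander: small paint jar with black cap, 34 mm across, 46 mm high.
- jar_b: Bystander: small paint jar with white cap, 34 mm across, 46 mm high.
- glue: Bystander: glue bottle, 42 mm across, 95 mm high.
- sanding_block: Bystander: cork sanding block, 75 x 36 x 22 mm.
- offcut: Bystander: straight square beech stick, 110 x 18 x 18 mm, no taper.
- driver: Bystander: small black screwdriver, 130 mm long.

How it is judged:
By the outcome, as a careful person would: the job done as asked, in the order asked, and still so for the second after the job is handed in, with the robot touching nothing.
It also fails if it takes over 67 s, if anything falls off the work surface, if the arm or the gripper's body presses on something with over 40 N, if the wrist force passes 120 N, or if a joint passes its speed limit or range.

## Working session

There is one attempt and no reset: what is moved stays moved. The work goes in short steps, Python scripts to look and compute and a tool call to move; the robot and the scene stay as the last step left them, time stands still between calls to the robot, and variables do not carry over. Pictures are saved under pics/ and viewed, about 8 in all and at most 12, crops included, and the job is handed in when it is done.

Besides the shell and the picture viewer there is one more tool, called as name([rows], argument=value, ...), one row to a line, values as JSON. play_rows: Moves the arm, as the interface text tells. Shift numbers are shares of 2.5 cm and turn numbers shares of 90 degrees, none past 1 either way. Its arguments: {"type":"object","properties":{"targets":{"type":"array"},"newtons":{"type":"number"}},"required":["targets"]}

```bash
mkdir -p pics; ls
cat > h.py <<'E'
import numpy as np, cv2
from bench import *
from scipy.spatial.transform import Rotation as R
def cam(name, st=None):
    c=calibration(name); K=np.array([[c['fx'],0,c['cx']],[0,c['fy'],c['cy']],[0,0,1.]]); D=np.array(c['dist_coeffs'],float)
    if 'hand_eye' in c:
        st=st or get_state(); T=np.eye(4); T[:3,:3]=R.from_rotvec(st['tool_rot']).as_matrix(); T[:3,3]=st['position']
        W=np.linalg.inv(T@np.array(c['hand_eye']))
    else:
        W=np.eye(4); W[:3,:3]=R.from_rotvec(np.ravel(c['rvec'])).as_matrix(); W[:3,3]=np.ravel(c['tvec'])
    return K,D,W
def pix(C,uv,z):
    K,D,W=C; p=cv2.undistortPoints(np.array(uv,float).reshape(-1,1,2),K,D).reshape(-1,2)
    d=np.c_[p,np.ones(len(p))]@W[:3,:3]; o=-W[:3,:3].T@W[:3,3]
    return o+d*((np.asarray(z)-o[2])/d[:,2])[:,None]
def proj(C,P):
    K,D,W=C; return cv2.projectPoints(np.array(P,float).reshape(-1,1,3),cv2.Rodrigues(W[:3,:3])[0],W[:3,3],K,D)[0].reshape(-1,2)
E
python3 - <<'E'
from h import *
s=get_state(); print(s, grip_point_offset() if callable(grip_point_offset) else grip_point_offset)
for n in ('scene','side','wrist'):
    C=cam(n,s); im=get_image(n); cv2.imwrite(f'pics/{n}0.png',im)
    print(n,C[0][0,0],(-C[2][:3,:3].T@C[2][:3,3]).round(3),C[2][:3,:3].round(2).tolist())
E
```

```text
pics
{'time': 0.0, 'joint_positions': array([-1.25190963,  0.32179063, -0.07011186,  1.45167773,  0.02262748,
        1.3708309 , -0.05689043]), 'qd': array([-0.00072087, -0.00011625,  0.00094154, -0.00136292, -0.00078668,
       -0.00089309,  0.00137956]), 'joint_torque': array([ 6.50485958e-05, -4.91285419e+01, -4.03436981e-01, -3.12537146e+01,
       -6.38693897e-02,  4.33574268e-02,  1.88176305e-04]), 'position': array([0.19492984, 0.61948759, 0.22148141]), 'tool_rot': array([-0.98309336,  1.33959478,  0.98105265]), 'ft_force': array([-0.97586943, -0.81676683,  0.87153495]), 'torque': array([-0.01548429, -0.02502821,  0.00428548]), 'grip_width': 1.0011849675250615} 0.0187
scene 480.7764972951345 [ 1.394 -0.122  1.241] [[0.14, 0.99, -0.01], [0.81, -0.12, -0.57], [-0.57, 0.08, -0.82]]
side 523.1962953557695 [ 0.081 -1.064  0.769] [[0.91, -0.41, 0.02], [-0.2, -0.49, -0.85], [0.36, 0.77, -0.52]]
wrist 347.38250335508843 [0.121 0.642 0.384] [[0.3, 0.95, -0.0], [0.92, -0.29, 0.28], [0.27, -0.08, -0.96]]
```

View pics/scene0.png

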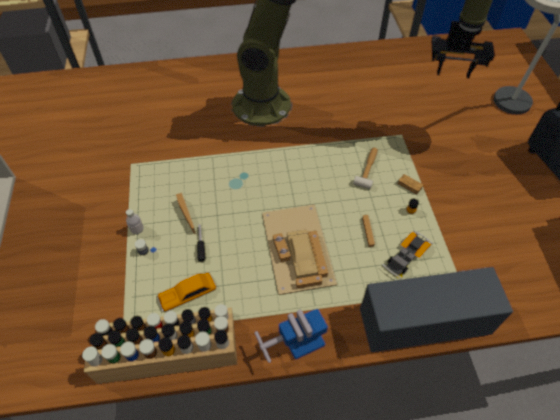

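View pics/side0.png

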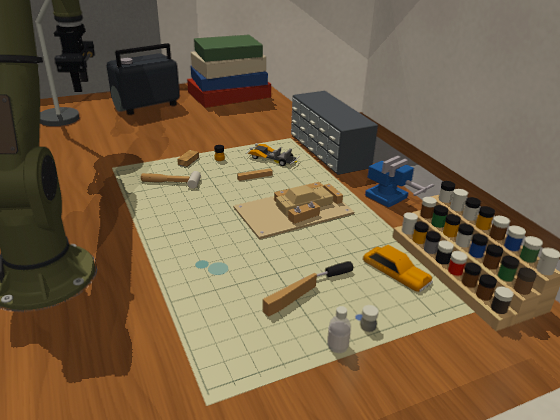

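The scene shows the jig (265–335, 208–290), the wedge (185, 212), the mallet (head 362, 183), and the offcut (368, 230). The side view agrees. I'll rough-measure now and refine with the wrist camera.

Run:
```python
from h import *
C=cam('scene');S=cam('side')
def q(n,uv,z): print(n,pix(C,uv,z).round(3).tolist())
q('jig',[(263,210),(317,206),(334,286),(278,291)],.009)
q('wedge top',[(179,195),(192,229)],.036)
q('mallet head,neckend,grip end',[(362,183),(366,172),(374,150)],.015)
q('offcut',[(365,217),(371,244)],.018)
q('jar,sand,glue,driver',[(412,206),(410,184),(134,222),(200,245)],.03)
print('side wedge',pix(S,[(266,302),(318,281)],.036).round(3).tolist(),'mallet',pix(S,[(195,181),(142,178)],.015).round(3).tolist())
a=cv2.imread('pics/scene0.png')
v=[cv2.resize(a[y:y+75,x:x+100],(800,600),interpolation=cv2.INTER_CUBIC) for x,y in((250,205),)]
cv2.imwrite('pics/c1.png',v[0])
```

```text
jig [[0.498, -0.055, 0.009], [0.507, 0.118, 0.009], [0.793, 0.113, 0.009], [0.786, -0.047, 0.009]]
wedge top [[0.42, -0.313, 0.036], [0.557, -0.277, 0.036]]
mallet head,neckend,grip end [[0.44, 0.28, 0.015], [0.396, 0.305, 0.015], [0.303, 0.356, 0.015]]
offcut [[0.577, 0.256, 0.018], [0.676, 0.25, 0.018]]
jar,sand,glue,driver [[0.565, 0.408, 0.03], [0.479, 0.428, 0.03], [0.501, -0.454, 0.03], [0.614, -0.256, 0.03]]
side wedge [[0.412, -0.317, 0.036], [0.543, -0.299, 0.036]] mallet [[0.437, 0.272, 0.015], [0.298, 0.348, 0.015]]
```

```bash
cat >> h.py <<'E'
def Rdown(a):
    x=np.array([0,0,-1.]); z=np.array([np.cos(a),np.sin(a),0]); return np.c_[x,np.cross(z,x),z]
def plan(pos,deg,st=None):
    "rotation (fractions, tool frame) to jaw yaw deg pointing down, then shift in fractions in the turned frame"
    st=st or get_state(); A=R.from_rotvec(st['tool_rot']).as_matrix(); B=Rdown(np.radians(deg))
    rv=R.from_matrix(A.T@B).as_rotvec()/(np.pi/2); d=B.T@(np.array(pos)-st['position'])/.025
    print('t%.2f'%st['time'],'pos',st['position'].round(4),'yaw %.2f'%np.degrees(np.arctan2(A[1,2],A[0,2])),'w',st['grip_width'].__round__(3),'F',st['ft_force'].round(2),'q',st['joint_positions'].round(2))
    print(' rot frac',rv.round(4),'rows>=%.1f'%(np.linalg.norm(rv)*90/7.16),' shift',d.round(3))
E
python3 - <<'E'
from h import *
s=get_state();A=R.from_rotvec(s['tool_rot']).as_matrix();print(A.round(3));plan((.5,.3,.22),math.degrees(0) if 0 else 0) if 0 else None
yaw=np.degrees(np.arctan2(A[1,2],A[0,2]));plan((.46,.30,.24),yaw);plan((.46,.30,.24),90)
E
```

```text
[[-0.    -0.954  0.3  ]
 [-0.001  0.3    0.954]
 [-1.    -0.    -0.002]]
t0.15 pos [0.195  0.6196 0.2217] yaw 72.54 w 1.003 F [ 0.2   0.17 -0.38] q [-1.25  0.32 -0.07  1.45  0.02  1.37 -0.06]
 rot frac [ 0.     -0.001   0.0001] rows>=0.0  shift [ -0.732 -13.948  -9.014]
t0.15 pos [0.195  0.6196 0.2217] yaw 72.54 w 1.003 F [ 0.2   0.17 -0.38] q [-1.25  0.32 -0.07  1.45  0.02  1.37 -0.06]
 rot frac [-1.94e-01 -1.00e-03 -1.00e-04] rows>=2.4  shift [ -0.732 -10.6   -12.784]
```

play_rows([
  {"claw": 0,"linear": [-0.05,-1,-0.7],"rotation": [0,0,0]},
  {"claw": 0,"linear": [-0.05,-1,-0.7],"rotation": [0,0,0]},
  {"claw": 0,"linear": [-0.05,-1,-0.7],"rotation": [0,0,0]},
  {"claw": 0,"linear": [-0.05,-1,-0.7],"rotation": [0,0,0]},
  {"claw": 0,"linear": [-0.05,-1,-0.7],"rotation": [0,0,0]},
  {"claw": 0,"linear": [-0.05,-1,-0.7],"rotation": [0,0,0]},
  {"claw": 0,"linear": [-0.05,-1,-0.7],"rotation": [0,0,0]},
  {"claw": 0,"linear": [-0.05,-1,-0.7],"rotation": [0,0,0]},
  {"claw": 0,"linear": [-0.05,-1,-0.7],"rotation": [0,0,0]},
  {"claw": 0,"linear": [-0.05,-1,-0.7],"rotation": [0,0,0]},
])

```text
time: 0.98
position: [0.3798, 0.3731, 0.2285]
tool_rot: [-0.995, 1.342, 0.998]
ft_force: [-0.3, -0.2, 0.0]
grip_width: 0.997
```

play_rows([
  {"claw": 0,"linear": [-0.05,-1,-1],"rotation": [0,0,0]},
  {"claw": 0,"linear": [-0.05,-1,-1],"rotation": [0,0,0]},
  {"claw": 0,"linear": [-0.05,-1,-1],"rotation": [0,0,0]},
  {"claw": 0,"linear": [-0.05,-0.9,-1],"rotation": [0,0,0]},
  {"claw": 0,"linear": [0,0,0],"rotation": [0,0,0]},
])

```text
time: 1.4
position: [0.4512, 0.236, 0.2331]
tool_rot: [-0.991, 1.346, 0.988]
ft_force: [-0.5, -0.4, 0.7]
grip_width: 1.0
```

Run:
```python
from h import *
s=get_state(); plan((.46,-.22,.24),-80)
cv2.imwrite('pics/w1.png',get_image('wrist')); print(get_state()['position'])
np.save('w1.npy',{k:s[k] for k in('position','tool_rot')},allow_pickle=True)
```

```text
t1.40 pos [0.4512 0.236  0.2331] yaw 73.01 w 1.0 F [-0.53 -0.36  0.7 ] q [-0.78  0.02  0.25  1.78 -0.    1.35  0.74]
 rot frac [ 1.7001 -0.0062  0.0072] rows>=21.4  shift [-0.275 -2.82  18.024]
[0.44959277 0.23930009 0.23297555]
```

View pics/w1.png

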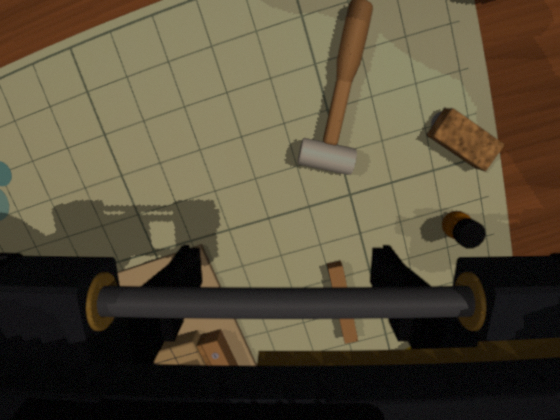

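The mallet head is at (328,156) with faces at (302,152) and (354,160), and the handle runs to (360,5). The camera looks toward tool +y. Next I look at the gap mouth from beyond it.

play_rows([
  {"claw": 0,"linear": [0,0,0],"rotation": [-0.07,0,0]},
  {"claw": 0,"linear": [0,0,0],"rotation": [-0.07,0,0]},
  {"claw": 0,"linear": [0,0,0],"rotation": [-0.07,0,0]},
  {"claw": 0,"linear": [0,0,0],"rotation": [-0.07,0,0]},
  {"claw": 0,"linear": [0,-0.95,-1],"rotation": [0,0,0]},
  {"claw": 0,"linear": [0,-0.95,-1],"rotation": [0,0,0]},
  {"claw": 0,"linear": [0,-0.95,-1],"rotation": [0,0,0]},
  {"claw": 0,"linear": [0,-0.95,-1],"rotation": [0,0,0]},
  {"claw": 0,"linear": [0,-0.95,-1],"rotation": [0,0,0]},
  {"claw": 0,"linear": [0,-0.95,-1],"rotation": [0,0,0]},
])

```text
time: 2.28
position: [0.6106, 0.136, 0.2281]
tool_rot: [-1.344, 1.115, 1.373]
ft_force: [0.2, 0.7, 0.5]
grip_width: 0.999
```

play_rows([
  {"claw": 0,"linear": [0,-0.95,-1],"rotation": [0,0,0]},
  {"claw": 0,"linear": [0,-0.95,-1],"rotation": [0,0,0]},
  {"claw": 0,"linear": [0,-0.95,-1],"rotation": [0,0,0]},
  {"claw": 0,"linear": [0,-0.95,-1],"rotation": [0,0,0]},
  {"claw": 0,"linear": [0,0,0],"rotation": [0,0,0]},
  {"claw": 0,"linear": [0,0,0],"rotation": [0,0,0]},
])

```text
time: 2.78
position: [0.7312, 0.0588, 0.2169]
tool_rot: [-1.344, 1.117, 1.383]
ft_force: [0.3, 1.4, -0.4]
grip_width: 1.001
```

Run:
```python
from h import *
s=get_state(); plan((.58,-.25,.24),98)
cv2.imwrite('pics/w2.png',get_image('wrist'))
np.save('w2.npy',{k:s[k] for k in('position','tool_rot')},allow_pickle=True)
```

```text
t2.78 pos [0.7312 0.0588 0.2169] yaw 101.91 w 1.001 F [ 0.29  1.44 -0.43] q [-0.37  0.55  0.41  1.2  -0.21  1.47  1.79]
 rot frac [ 0.0435  0.0055 -0.0154] rows>=0.6  shift [ -0.924   7.706 -11.391]
```

View pics/w2.png

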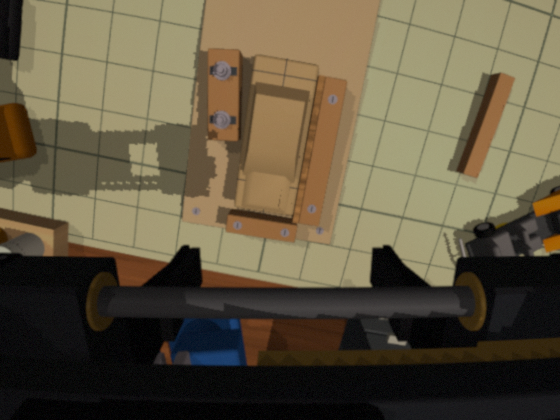

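Run:
```python
import cv2
a=cv2.imread('pics/w2.png')[0:250,170:390]
cv2.imwrite('pics/c2.png',cv2.resize(a,None,fx=2.4,fy=2.4,interpolation=cv2.INTER_CUBIC))
```

```text
(no output)
```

View pics/c2.png

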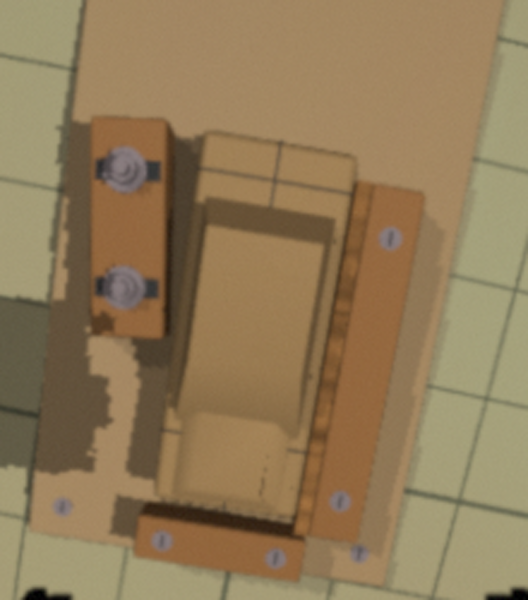

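Run:
```python
from h import *
s=np.load('w2.npy',allow_pickle=True).item(); C=cam('wrist',s)
f=lambda l:[(170+x/2.4,y/2.4) for x,y in l]
b=pix(C,f([(30,530),(383,585),(85,5),(503,10)]),.009); print('board',b.round(4).tolist())
p=pix(C,f([(168,118),(165,338),(357,182),(297,533),(205,132),(356,157),(157,495)]),.037); print(p.round(4).tolist())
e=b[1]-b[0]; l=b[0]-b[2]; r=b[1]-b[3]
print('width',np.linalg.norm(e[:2]),'yaws',np.degrees([np.arctan2(-e[0],e[1]),np.arctan2(l[1],l[0]),np.arctan2(r[1],r[0])]))
ce=p[3]-p[2]; print('cork yaw',np.degrees(np.arctan2(ce[1],ce[0])))
yaw=np.arctan2(l[1]+r[1],l[0]+r[0]); c,sn=np.cos(yaw),np.sin(yaw); M=np.array([[c,-sn],[sn,c]])
o=(b[0]+b[1])[:2]/2-M@[.145,0]; print('origin',o,np.degrees(yaw))
for n,q in zip('cheek_near cheek_far fence_near fence_far blNL blNR blFL'.split(),p): print(n,((q[:2]-o)@M*1000).round(1))
m=np.load('w1.npy',allow_pickle=True).item(); C=cam('wrist',m)
print('mallet',pix(C,[(302,152),(354,160),(328,156),(332,140),(360,5)],.015).round(4).tolist())
```

```text
board [[0.7923, -0.0452, 0.009], [0.7853, 0.1232, 0.009], [0.5652, -0.0551, 0.009], [0.5308, 0.1134, 0.009]]
[[0.6065, -0.0094, 0.037], [0.6899, 0.0046, 0.037], [0.6146, 0.0675, 0.037], [0.7601, 0.0748, 0.037], [0.6087, 0.0056, 0.037], [0.6056, 0.065, 0.037], [0.7556, 0.0127, 0.037]]
width 0.16850078262748955 yaws [2.36927007 2.51491735 2.19542117]
cork yaw 2.8732895397510467
origin [0.64391935 0.03308814] 2.346099140269496
cheek_near [-39.1 -40.9]
cheek_far [ 44.8 -30.3]
fence_near [-27.8  35.6]
fence_far [117.8  36.9]
blNL [-36.3 -26. ]
blNR [-37.   33.5]
blFL [110.8 -24.9]
mallet [[0.4243, 0.2603, 0.015], [0.4493, 0.3127, 0.015], [0.4368, 0.2864, 0.015], [0.4213, 0.2951, 0.015], [0.2992, 0.3579, 0.015]]
```

play_rows([
  {"claw": 0,"linear": [-0.1,0.6,-1],"rotation": [0.02,0,-0.01]},
  {"claw": 0,"linear": [-0.1,0.6,-1],"rotation": [0.02,0,0]},
  {"claw": 0,"linear": [-0.1,0.6,-1],"rotation": [0,0,0]},
  {"claw": 0,"linear": [-0.1,0.6,-1],"rotation": [0,0,0]},
  {"claw": 0,"linear": [-0.1,0.6,-1],"rotation": [0,0,0]},
  {"claw": 0,"linear": [-0.1,0.6,-1],"rotation": [0,0,0]},
  {"claw": 0,"linear": [-0.1,0.6,-1],"rotation": [0,0,0]},
  {"claw": 0,"linear": [-0.1,0.6,-1],"rotation": [0,0,0]},
  {"claw": 0,"linear": [-0.1,0.6,-1],"rotation": [0,0,0]},
  {"claw": 0,"linear": [-0.1,0.6,-1],"rotation": [0,0,0]},
])

```text
time: 3.67
position: [0.6183, -0.1871, 0.2369]
tool_rot: [-1.318, 1.102, 1.366]
ft_force: [0.8, 0.2, 0.8]
grip_width: 1.003
```

play_rows([
  {"claw": 0,"linear": [0,0.6,-1],"rotation": [0,0,0]},
  {"claw": 0,"linear": [0,0.6,-1],"rotation": [0,0,0]},
  {"claw": 0,"linear": [0,0.6,-1],"rotation": [0,0,0]},
  {"claw": 0,"linear": [0,0,0],"rotation": [0,0,0]},
  {"claw": 0,"linear": [0,0,0],"rotation": [0,0,0]},
])

```text
time: 4.08
position: [0.5828, -0.2698, 0.238]
tool_rot: [-1.319, 1.095, 1.365]
ft_force: [1.3, 0.2, -0.0]
grip_width: 0.997
```

Run:
```python
from h import *
s=get_state(); plan((.48,-.29,.1),100)
cv2.imwrite('pics/w3.png',get_image('wrist'))
np.save('w3.npy',{k:s[k] for k in('position','tool_rot')},allow_pickle=True)
```

```text
t4.08 pos [ 0.5828 -0.2698  0.238 ] yaw 100.73 w 0.997 F [ 1.32  0.17 -0.05] q [-0.02  0.34  0.55  1.45 -0.2   1.43  2.3 ]
 rot frac [ 0.0082  0.0206 -0.0015] rows>=0.3  shift [ 5.522  4.188 -0.083]
```

View pics/w3.png

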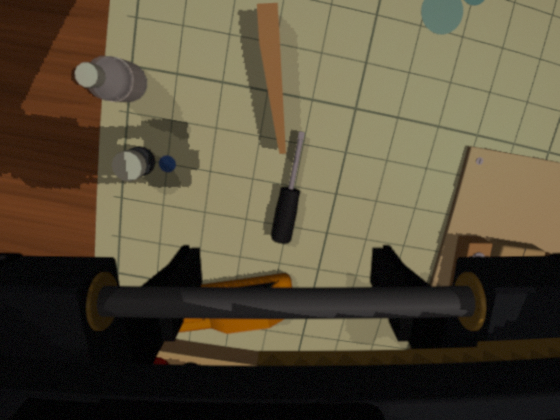

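Run:
```python
import cv2
a=cv2.imread('pics/w3.png')[0:170,220:330]
cv2.imwrite('pics/c3.png',cv2.resize(a,None,fx=3.5,fy=3.5,interpolation=cv2.INTER_CUBIC))
```

```text
(no output)
```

View pics/c3.png

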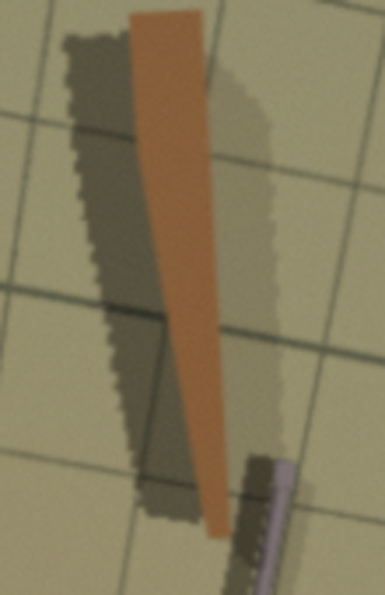

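The wedge's top shows clearly: tail end (130–203, 12), tip (207–232, 537), straight face toward +y. The driver shaft is close to its tip.

Run:
```python
from h import *
s=np.load('w3.npy',allow_pickle=True).item(); C=cam('wrist',s)
p=pix(C,[(220+x/3.5,y/3.5) for x,y in [(203,10),(232,537),(130,14),(138,150),(207,537)]],.036); print(p.round(4).tolist())
e=p[1]-p[0]; yaw=np.arctan2(e[1],e[0]); print('len',np.linalg.norm(e),'yaw',np.degrees(yaw),'tailw',np.linalg.norm(p[2]-p[0]),'tipw',np.linalg.norm(p[4]-p[1]))
c,sn=np.cos(yaw),np.sin(yaw);M=np.array([[c,-sn],[sn,c]])
o=(p[0]+p[1])[:2]/2-M@[0,.0101]; tail=o+M@[-.055,0]; print('o',o,'tail',tail)
plan((*tail,.09),np.degrees(yaw)+90); plan((*tail,.015),np.degrees(yaw)+90)
```

```text
[[0.4088, -0.3038, 0.036], [0.5495, -0.2691, 0.036], [0.4136, -0.3232, 0.036], [0.448, -0.315, 0.036], [0.5509, -0.2765, 0.036]]
len 0.14490678557630596 yaw 13.867596531839924 tailw 0.01996522468003361 tipw 0.007482811529808406
o [ 0.48157132 -0.29628896] tail [ 0.42817445 -0.3094713 ]
t4.13 pos [ 0.5823 -0.2705  0.2382] yaw 100.71 w 0.999 F [-0.6  -2.01 -0.67] q [-0.02  0.34  0.55  1.45 -0.2   1.43  2.3 ]
 rot frac [-0.0351  0.0199 -0.0013] rows>=0.5  shift [ 5.926  6.36  -0.034]
t4.13 pos [ 0.5823 -0.2705  0.2382] yaw 100.71 w 0.999 F [-0.6  -2.01 -0.67] q [-0.02  0.34  0.55  1.45 -0.2   1.43  2.3 ]
 rot frac [-0.0351  0.0199 -0.0013] rows>=0.5  shift [ 8.926  6.36  -0.034]
```

play_rows([
  {"claw": 0,"linear": [0,0,0],"rotation": [-0.035,0.02,0]},
  {"claw": 0,"linear": [0.6,0.8,0],"rotation": [0,0,0]},
  {"claw": 0,"linear": [0.6,0.8,0],"rotation": [0,0,0]},
  {"claw": 0,"linear": [0.6,0.8,0],"rotation": [0,0,0]},
  {"claw": 0,"linear": [0.6,0.8,0],"rotation": [0,0,0]},
  {"claw": 0,"linear": [0.6,0.8,0],"rotation": [0,0,0]},
  {"claw": 0,"linear": [0.6,0.8,0],"rotation": [0,0,0]},
  {"claw": 0,"linear": [0.6,0.8,0],"rotation": [0,0,0]},
  {"claw": 0,"linear": [0.6,0.8,0],"rotation": [0,0,0]},
  {"claw": 0,"linear": [0,0,0],"rotation": [0,0,0]},
])

```text
time: 4.97
position: [0.4331, -0.287, 0.1134]
tool_rot: [-1.414, 1.05, 1.411]
ft_force: [-0.2, -0.4, -0.6]
grip_width: 1.003
```

Run:
```python
from h import *
plan((.4282,-.3095,.015),103.87)
```

```text
t4.97 pos [ 0.4331 -0.287   0.1134] yaw 106.25 w 1.003 F [-0.25 -0.45 -0.58] q [ 0.01  0.13  0.58  1.93 -0.09  1.1   2.48]
 rot frac [0.0265 0.0035 0.0064] rows>=0.3  shift [ 3.938  0.406 -0.828]
```

play_rows([
  {"claw": 0,"linear": [0,0,0],"rotation": [0.0265,0.004,0.006]},
  {"claw": 0,"linear": [0.2,0.2,-0.4],"rotation": [0,0,0]},
  {"claw": 0,"linear": [0.5,0.2,-0.4],"rotation": [0,0,0]},
  {"claw": 0,"linear": [0.7,0,0],"rotation": [0,0,0]},
  {"claw": 0,"linear": [0.7,0,0],"rotation": [0,0,0]},
  {"claw": 0,"linear": [0,0,0],"rotation": [0,0,0]},
])

```text
time: 5.47
position: [0.4373, -0.2972, 0.062]
tool_rot: [-1.4, 1.066, 1.39]
ft_force: [0.2, 1.6, 0.1]
grip_width: 1.001
```

Run:
```python
from h import *
plan((.4282,-.3095,.012),103.87)
```

```text
t5.47 pos [ 0.4373 -0.2972  0.062 ] yaw 104.84 w 1.001 F [0.17 1.59 0.08] q [ 0.03  0.22  0.58  1.96 -0.15  1.    2.51]
 rot frac [0.0107 0.0007 0.0069] rows>=0.2  shift [ 2.     0.473 -0.391]
```

play_rows([
  {"claw": 0,"linear": [0.4,0.3,-0.3],"rotation": [0.015,0,0.008]},
  {"claw": 0,"linear": [0.6,0.2,-0.2],"rotation": [0,0,0]},
  {"claw": 0,"linear": [0.6,0.1,0],"rotation": [0,0,0]},
  {"claw": 0,"linear": [0.5,0,0],"rotation": [0,0,0]},
  {"claw": 0,"linear": [0,0,0],"rotation": [0,0,0]},
])

```text
time: 5.88
position: [0.4352, -0.3062, 0.0121]
tool_rot: [-1.392, 1.076, 1.386]
ft_force: [0.3, 0.1, -0.1]
grip_width: 1.001
```

Run:
```python
from h import *
plan((.4282,-.3095,.012),103.87)
```

```text
t5.88 pos [ 0.4352 -0.3062  0.0121] yaw 104.26 w 1.001 F [ 0.25  0.12 -0.12] q [ 0.07  0.31  0.56  1.98 -0.21  0.9   2.56]
 rot frac [0.0044 0.0002 0.0038] rows>=0.1  shift [ 0.002  0.303 -0.059]
```

play_rows([
  {"claw": 0,"linear": [0,0.4,-0.05],"rotation": [0.004,0,0.004]},
  {"claw": 1,"linear": [0,0,0],"rotation": [0,0,0]},
  {"claw": 1,"linear": [0,0,0],"rotation": [0,0,0]},
  {"claw": 1,"linear": [0,0,0],"rotation": [0,0,0]},
  {"claw": 1,"linear": [0,0,0],"rotation": [0,0,0]},
  {"claw": 1,"linear": [0,0,0],"rotation": [0,0,0]},
  {"claw": 1,"linear": [0,0,0],"rotation": [0,0,0]},
  {"claw": 1,"linear": [0,0,0],"rotation": [0,0,0]},
  {"claw": 1,"linear": [0,0,0],"rotation": [0,0,0]},
], newtons=40)

```text
time: 6.63
position: [0.4298, -0.3094, 0.0168]
tool_rot: [-1.392, 1.08, 1.382]
ft_force: [0.2, -0.1, 0.9]
grip_width: 0.478
```

Run:
```python
from h import *
s=get_state(); plan((.4282,-.3095,.012),103.87); p=s['position'][:2]; y=np.radians(13.87); A=R.from_rotvec(s['tool_rot']).as_matrix()
print('grip x along wedge',(p-[.4816,-.2963])@[np.cos(y),np.sin(y)])
```

```text
t6.63 pos [ 0.4298 -0.3094  0.0168] yaw 104.09 w 0.478 F [ 0.19 -0.06  0.91] q [ 0.07  0.3   0.57  1.99 -0.2   0.91  2.56]
 rot frac [ 0.0025 -0.0018  0.0037] rows>=0.1  shift [0.192 0.063 0.013]
grip x along wedge -0.053439290108290606
```

play_rows([
  {"claw": 1,"linear": [0.12,0.05,0],"rotation": [0.002,-0.002,0.004]},
  {"claw": 1,"linear": [0,0,0],"rotation": [0,0,0]},
  {"claw": 1,"linear": [0,0,0],"rotation": [0,0,0]},
  {"claw": 1,"linear": [0,0,0],"rotation": [0,0,0]},
  {"claw": 1,"linear": [0,0,0],"rotation": [0,0,0]},
  {"claw": 1,"linear": [0,0,0],"rotation": [0,0,0]},
  {"claw": 1,"linear": [0,0,0],"rotation": [0,0,0]},
  {"claw": 1,"linear": [0,0,0],"rotation": [0,0,0]},
])

```text
time: 7.3
position: [0.4284, -0.3098, 0.0134]
tool_rot: [-1.384, 1.085, 1.387]
ft_force: [0.6, 0.1, 0.4]
grip_width: 0.23
```

Run:
```python
from h import *
plan((.4282,-.3095,.1),103.87)
s=get_state(); p=s['position'][:2]; y=np.radians(13.87)
print('grip x along wedge',(p-[.4816,-.2963])@[np.cos(y),np.sin(y)])
```

```text
t7.30 pos [ 0.4284 -0.3098  0.0134] yaw 103.88 w 0.23 F [0.56 0.14 0.43] q [ 0.07  0.3   0.57  1.98 -0.21  0.91  2.56]
 rot frac [ 0.0002  0.0007 -0.001 ] rows>=0.0  shift [-3.464  0.006  0.012]
grip x along wedge -0.0548474200393695
```

play_rows([
  {"claw": 1,"linear": [-0.5,0,0],"rotation": [0,0,0]},
  {"claw": 1,"linear": [-0.9,0,0],"rotation": [0,0,0]},
  {"claw": 1,"linear": [-1,0,0],"rotation": [0,0,0]},
  {"claw": 1,"linear": [-1,0,0],"rotation": [0,0,0]},
  {"claw": 1,"linear": [0,0,-0.5],"rotation": [0.064,0,0]},
  {"claw": 1,"linear": [0,-0.1,-1],"rotation": [0.064,0,0]},
  {"claw": 1,"linear": [0,-0.1,-1],"rotation": [0,0,0]},
  {"claw": 1,"linear": [0,-0.1,-1],"rotation": [0,0,0]},
  {"claw": 1,"linear": [0,-0.1,-1],"rotation": [0,0,0]},
  {"claw": 1,"linear": [0,0,0],"rotation": [0,0,0]},
])

```text
time: 8.13
position: [0.4484, -0.4231, 0.1092]
tool_rot: [-1.235, 1.191, 1.237]
ft_force: [-1.0, -0.1, -0.1]
grip_width: 0.229
```

```bash
cat >> h.py <<'E'
JO=np.array([.6439,.0331]); JY=np.radians(2.35); JM=np.array([[np.cos(JY),-np.sin(JY)],[np.sin(JY),np.cos(JY)]])
def j2w(x,y,z): return (*(JO+JM@[x/1000,y/1000]),z/1000)
def w2j(p): return (np.asarray(p)[:2]-JO)@JM*1000
E
python3 - <<'E'
from h import *
t=j2w(-152.5,-39,100); print(t); plan(t,92.35)
E
```

```text
(np.float64(0.4931273993696428), np.float64(-0.012120270887720289), 0.1)
t8.13 pos [ 0.4484 -0.4231  0.1092] yaw 92.09 w 0.229 F [-0.97 -0.13 -0.11] q [ 0.19  0.38  0.65  1.7  -0.25  1.15  2.51]
 rot frac [-0.0029  0.0004 -0.0002] rows>=0.0  shift [ 0.367 -2.46  16.351]
```

I had the z sign wrong and the arm moved away. It's clear of everything, so I'll reverse.

play_rows([
  {"claw": 1,"linear": [0,0,0.8],"rotation": [0,0,0]},
  {"claw": 1,"linear": [0,-0.15,1],"rotation": [0,0,0]},
  {"claw": 1,"linear": [0,-0.15,1],"rotation": [0,0,0]},
  {"claw": 1,"linear": [0,-0.15,1],"rotation": [0,0,0]},
  {"claw": 1,"linear": [0,-0.15,1],"rotation": [0,0,0]},
  {"claw": 1,"linear": [0,-0.15,1],"rotation": [0,0,0]},
  {"claw": 1,"linear": [0,-0.15,1],"rotation": [0,0,0]},
  {"claw": 1,"linear": [0,-0.15,1],"rotation": [0,0,0]},
  {"claw": 1,"linear": [0,-0.15,1],"rotation": [0,0,0]},
  {"claw": 1,"linear": [0,-0.15,1],"rotation": [0,0,0]},
])

```text
time: 8.97
position: [0.4695, -0.1758, 0.1139]
tool_rot: [-1.227, 1.207, 1.221]
ft_force: [1.7, -0.6, -0.7]
grip_width: 0.228
```

play_rows([
  {"claw": 1,"linear": [0,-0.2,1],"rotation": [0,0,0]},
  {"claw": 1,"linear": [0,-0.2,1],"rotation": [0,0,0]},
  {"claw": 1,"linear": [0,-0.2,1],"rotation": [0,0,0]},
  {"claw": 1,"linear": [0,-0.2,1],"rotation": [0,0,0]},
  {"claw": 1,"linear": [0,-0.2,1],"rotation": [0,0,0]},
  {"claw": 1,"linear": [0,0,0],"rotation": [0,0,0]},
])

```text
time: 9.47
position: [0.4909, -0.0366, 0.1175]
tool_rot: [-1.231, 1.198, 1.226]
ft_force: [0.5, 0.4, -0.7]
grip_width: 0.229
```

Run:
```python
from h import *
t=j2w(-152.5,-39,90); plan(t,92.35)
```

```text
t9.47 pos [ 0.4909 -0.0366  0.1175] yaw 91.46 w 0.229 F [ 0.52  0.45 -0.73] q [-0.38  0.06  0.41  1.98 -0.02  1.1   1.64]
 rot frac [-0.0098 -0.0018  0.0007] rows>=0.1  shift [ 1.1   -0.129  0.973]
```

play_rows([
  {"claw": 1,"linear": [0.4,-0.13,0.9],"rotation": [-0.012,-0.002,0]},
  {"claw": 1,"linear": [0.4,0,0.15],"rotation": [0,0,0]},
  {"claw": 1,"linear": [0.4,0,0],"rotation": [0,0,0]},
  {"claw": 1,"linear": [0,0,0],"rotation": [0,0,0]},
  {"claw": 1,"linear": [0,0,0],"rotation": [0,0,0]},
])

```text
time: 9.88
position: [0.4929, -0.0081, 0.0888]
tool_rot: [-1.247, 1.183, 1.243]
ft_force: [0.6, -0.7, -0.3]
grip_width: 0.228
```

Run:
```python
from h import *
s=get_state(); t=j2w(-152.5,-39,28); plan(t,92.35); a=get_image('side'); C=cam('side'); S=cam('scene'); b=get_image('scene')
cv2.imwrite('pics/s1.png',np.hstack([cv2.resize(a[140:280,200:400],(560,392),interpolation=2), cv2.resize(b[190:300,250:350],(240,264),interpolation=2) if 0 else np.zeros((392,1,3),np.uint8)]))
```

```text
t9.88 pos [ 0.4929 -0.0081  0.0888] yaw 92.82 w 0.228 F [ 0.62 -0.69 -0.33] q [-0.4   0.1   0.38  2.01 -0.04  1.04  1.62]
 rot frac [ 0.0052 -0.      0.0022] rows>=0.1  shift [ 2.431e+00 -1.000e-03 -1.610e-01]
```

View pics/s1.png

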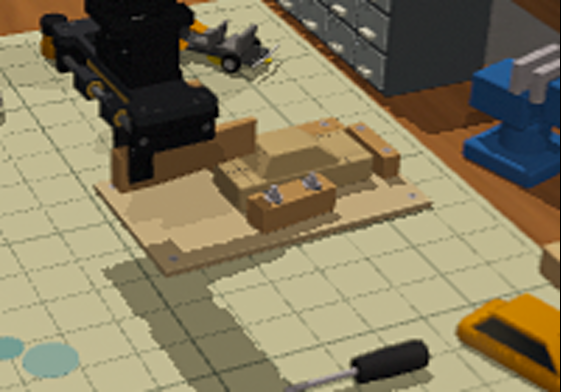

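The side view shows the wedge held level above the board, in line with the gap. I'll correct y and lower it.

play_rows([
  {"claw": 1,"linear": [0,0,-0.22],"rotation": [0.005,0,0.002]},
  {"claw": 1,"linear": [0.3,0,0],"rotation": [0,0,0]},
  {"claw": 1,"linear": [0.5,0,0],"rotation": [0,0,0]},
  {"claw": 1,"linear": [0.2,0,0],"rotation": [0,0,0]},
  {"claw": 1,"linear": [0,0,0],"rotation": [0,0,0]},
])

```text
time: 10.4
position: [0.495, -0.018, 0.0643]
tool_rot: [-1.236, 1.19, 1.231]
ft_force: [-0.5, 0.5, -1.2]
grip_width: 0.233
```

Run:
```python
from h import *
t=j2w(-152.5,-39,24); plan(t,92.35); print(w2j(get_state()['position']))
```

```text
t10.40 pos [ 0.495  -0.018   0.0643] yaw 91.93 w 0.233 F [-0.51  0.49 -1.15] q [-0.39  0.13  0.39  2.03 -0.06  0.99  1.64]
 rot frac [-0.0046 -0.0002  0.0028] rows>=0.1  shift [1.613 0.064 0.237]
[-150.88773708  -44.92416658]
```

play_rows([
  {"claw": 1,"linear": [0,0.05,0.2],"rotation": [-0.004,0,0.002]},
  {"claw": 1,"linear": [0,0,0],"rotation": [0,0,0]},
  {"claw": 1,"linear": [0,0,0],"rotation": [0,0,0]},
])

```text
time: 10.65
position: [0.4933, -0.0133, 0.0644]
tool_rot: [-1.239, 1.191, 1.238]
ft_force: [0.4, -0.1, -0.5]
grip_width: 0.227
```

Run:
```python
from h import *
t=j2w(-152.5,-39,24); plan(t,92.35); print(w2j(get_state()['position']))
```

```text
t10.65 pos [ 0.4933 -0.0133  0.0644] yaw 92.25 w 0.227 F [ 0.44 -0.12 -0.54] q [-0.39  0.13  0.39  2.03 -0.06  0.99  1.64]
 rot frac [-0.0011 -0.0004  0.0001] rows>=0.0  shift [1.615 0.006 0.047]
[-152.35860331  -40.16933754]
```

Settled to about 1 mm. Descending.

play_rows([
  {"claw": 1,"linear": [0.4,0,0.04],"rotation": [0,0,0]},
  {"claw": 1,"linear": [0.5,0,0],"rotation": [0,0,0]},
  {"claw": 1,"linear": [0.3,0,0],"rotation": [0,0,0]},
  {"claw": 1,"linear": [0,0,0],"rotation": [0,0,0]},
  {"claw": 1,"linear": [0,0,0],"rotation": [0,0,0]},
])

```text
time: 11.07
position: [0.4946, -0.0112, 0.0332]
tool_rot: [-1.241, 1.187, 1.237]
ft_force: [0.2, -0.6, -0.5]
grip_width: 0.228
```

Run:
```python
from h import *
t=j2w(-152.5,-39,23.5); plan(t,92.35); print(w2j(get_state()['position']))
```

```text
t11.07 pos [ 0.4946 -0.0112  0.0332] yaw 92.33 w 0.228 F [ 0.24 -0.63 -0.51] q [-0.39  0.18  0.38  2.05 -0.08  0.92  1.65]
 rot frac [-0.0002  0.      0.0021] rows>=0.0  shift [ 0.389  0.061 -0.036]
[-150.98727204  -38.10899553]
```

play_rows([
  {"claw": 1,"linear": [0.2,0,-0.03],"rotation": [0,0,0.002]},
  {"claw": 1,"linear": [0.18,0,0],"rotation": [0,0,0]},
  {"claw": 1,"linear": [0,0,0],"rotation": [0,0,0]},
  {"claw": 1,"linear": [0,0,0],"rotation": [0,0,0]},
])

```text
time: 11.4
position: [0.4952, -0.012, 0.0233]
tool_rot: [-1.239, 1.189, 1.239]
ft_force: [0.3, 0.1, -0.1]
grip_width: 0.227
```

Run:
```python
from h import *
t=j2w(-132.5,-38,23.5); plan(t,92.35); print(w2j(get_state()['position']))
```

```text
t11.40 pos [ 0.4952 -0.012   0.0233] yaw 92.34 w 0.227 F [ 0.27  0.09 -0.1 ] q [-0.38  0.2   0.38  2.05 -0.09  0.9   1.66]
 rot frac [-0.0001  0.      0.0004] rows>=0.0  shift [-0.007 -0.717  0.038]
[-150.43677952  -38.94818159]
```

play_rows([
  {"claw": 1,"linear": [0,-0.2,0.02],"rotation": [0,0,0]},
  {"claw": 1,"linear": [0,-0.2,0.02],"rotation": [0,0,0]},
  {"claw": 1,"linear": [0,-0.15,0],"rotation": [0,0,0]},
  {"claw": 1,"linear": [0,-0.15,0],"rotation": [0,0,0]},
  {"claw": 1,"linear": [0,0,0],"rotation": [0,0,0]},
  {"claw": 1,"linear": [0,0,0],"rotation": [0,0,0]},
])

```text
time: 11.9
position: [0.5161, -0.01, 0.0243]
tool_rot: [-1.241, 1.187, 1.237]
ft_force: [-0.0, -0.1, -0.8]
grip_width: 0.229
```

Run:
```python
from h import *
t=j2w(-132.5,-37.5,23.5); plan(t,92.35); print(w2j(get_state()['position']))
```

```text
t11.90 pos [ 0.5161 -0.01    0.0243] yaw 92.34 w 0.229 F [-0.02 -0.1  -0.76] q [-0.38  0.24  0.38  2.01 -0.11  0.91  1.67]
 rot frac [-0.0001  0.0001  0.0021] rows>=0.0  shift [0.032 0.12  0.011]
[-129.49436971  -37.78597319]
```

play_rows([
  {"claw": 1,"linear": [0,-0.12,0],"rotation": [0,0,0]},
  {"claw": 1,"linear": [0.03,-0.12,0],"rotation": [0,0,0]},
  {"claw": 1,"linear": [0.03,-0.1,0],"rotation": [0,0,0]},
  {"claw": 1,"linear": [0,-0.1,0],"rotation": [0,0,0]},
  {"claw": 1,"linear": [0,0,0],"rotation": [0,0,0]},
  {"claw": 1,"linear": [0,0,0],"rotation": [0,0,0]},
])

```text
time: 12.4
position: [0.5281, -0.0095, 0.0226]
tool_rot: [-1.241, 1.187, 1.237]
ft_force: [-1.2, 1.0, -1.4]
grip_width: 0.229
```

Run:
```python
from h import *
t=j2w(-120,-37,22.5); plan(t,92.35); print(w2j(get_state()['position']))
```

```text
t12.40 pos [ 0.5281 -0.0095  0.0226] yaw 92.35 w 0.229 F [-1.19  1.   -1.44] q [-0.37  0.26  0.38  1.98 -0.12  0.92  1.68]
 rot frac [-0.      0.0001  0.0019] rows>=0.0  shift [0.003 0.103 0.031]
[-117.41588378  -37.78294842]
```

play_rows([
  {"claw": 0.3,"linear": [0,0,0],"rotation": [0,0,0]},
  {"claw": 0.3,"linear": [0,0,0],"rotation": [0,0,0]},
  {"claw": 0.3,"linear": [0,0,0],"rotation": [0,0,0]},
  {"claw": 0.3,"linear": [0,0,0],"rotation": [0,0,0]},
  {"claw": 0.3,"linear": [0,0,0],"rotation": [0,0,0]},
  {"claw": 0.3,"linear": [-0.5,0,0],"rotation": [0,0,0]},
  {"claw": 0.3,"linear": [-1,0,0],"rotation": [0,0,0]},
  {"claw": 0.3,"linear": [-1,0,0],"rotation": [0,0,0]},
  {"claw": 0.3,"linear": [-1,0,0],"rotation": [0,0,0]},
  {"claw": 0.3,"linear": [-1,0,0],"rotation": [0,0,0]},
])

```text
time: 13.23
position: [0.5223, -0.0099, 0.1332]
tool_rot: [-1.235, 1.199, 1.246]
ft_force: [0.6, 0.5, 0.0]
grip_width: 0.696
```

Run:
```python
from h import *
m=np.load('w1.npy',allow_pickle=True).item(); C=cam('wrist',m)
p=pix(C,[(302,152),(354,160),(360,5)],.015)[:,:2]; d=p[0]-p[1]; print('head len',np.linalg.norm(d),'yaw from head',np.degrees(np.arctan2(d[0],-d[1])), 'from handle',np.degrees(np.arctan2(*( ((p[0]+p[1])/2-p[2])[::-1]))), 'L',np.linalg.norm((p[0]+p[1])/2-p[2]))
hc=(p[0]+p[1])/2; u=(hc-p[2])/np.linalg.norm(hc-p[2]); t=hc-.03*u; print(hc,t)
plan((*t,.14),63)
```

```text
head len 0.05797612719167017 yaw from head -25.489279998211654 from handle -27.43921901835947 L 0.15503126254381955
[0.43681582 0.28632767] [0.41019081 0.30015189]
t13.23 pos [ 0.5223 -0.0099  0.1332] yaw 92.31 w 0.696 F [0.62 0.54 0.03] q [-0.4   0.12  0.39  1.88 -0.05  1.15  1.62]
 rot frac [ 0.3257 -0.0026 -0.0063] rows>=4.1  shift [-0.271  9.626  9.015]
```

play_rows([
  {"claw": 0.2,"linear": [0,0,0],"rotation": [0.078,0,0]},
  {"claw": 0.2,"linear": [0,0,0],"rotation": [0.078,0,0]},
  {"claw": 0.2,"linear": [0,0,0],"rotation": [0.078,0,0]},
  {"claw": 0.2,"linear": [0,0,0],"rotation": [0.078,0,0]},
  {"claw": 0.2,"linear": [0,0,0],"rotation": [0.02,0,0]},
  {"claw": 0.2,"linear": [0,0.7,1],"rotation": [0,0,0]},
  {"claw": 0.2,"linear": [0,0.7,1],"rotation": [0,0,0]},
  {"claw": 0.2,"linear": [0,0.7,1],"rotation": [0,0,0]},
  {"claw": 0.2,"linear": [0,0.7,1],"rotation": [0,0,0]},
  {"claw": 0.2,"linear": [0,0.7,1],"rotation": [0,0,0]},
])

```text
time: 14.07
position: [0.5125, 0.1367, 0.1433]
tool_rot: [-0.822, 1.405, 0.813]
ft_force: [0.1, 0.4, 0.5]
grip_width: 0.799
```

play_rows([
  {"claw": 0.2,"linear": [0,0.7,1],"rotation": [0,0,0]},
  {"claw": 0.2,"linear": [0,0.7,1],"rotation": [0,0,0]},
  {"claw": 0.2,"linear": [0,0.7,1],"rotation": [0,0,0]},
  {"claw": 0.2,"linear": [0,0.7,1],"rotation": [0,0,0]},
  {"claw": 0.2,"linear": [0,0,0],"rotation": [0,0,0]},
  {"claw": 0.2,"linear": [0,0,0],"rotation": [0,0,0]},
])

```text
time: 14.57
position: [0.4972, 0.273, 0.1435]
tool_rot: [-0.827, 1.399, 0.824]
ft_force: [-1.1, -0.5, -0.9]
grip_width: 0.8
```

Run:
```python
from h import *
s=get_state(); plan((.409,.301,.1),63)
a=get_image('wrist'); cv2.imwrite('pics/w4.png',a)
np.save('w4.npy',{k:s[k] for k in('position','tool_rot')},allow_pickle=True)
```

```text
t14.57 pos [0.4972 0.273  0.1435] yaw 60.84 w 0.8 F [-1.06 -0.48 -0.89] q [-0.74  0.19  0.21  1.78 -0.04  1.17  0.55]
 rot frac [-0.024   0.0043  0.0039] rows>=0.3  shift [ 1.741  3.651 -0.604]
```

View pics/w4.png

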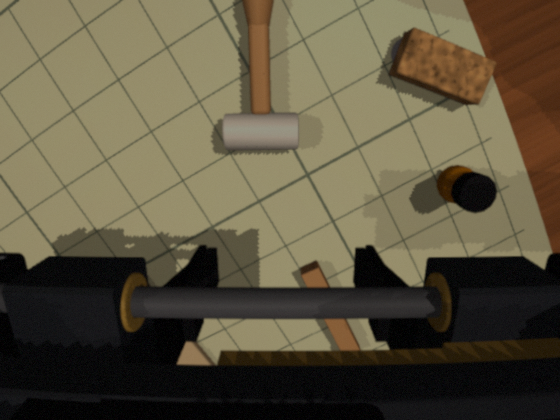

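Run:
```python
from h import *
s=np.load('w4.npy',allow_pickle=True).item(); C=cam('wrist',s)
a=cv2.imread('pics/w4.png'); h=cv2.cvtColor(a,cv2.COLOR_BGR2HSV)
for r in (35,65,95):
    m=(h[r,225:300,0]<18)&(h[r,225:300,1]>100); i=np.where(m)[0]+225; print(r,i.min(),i.max(),len(i))
    print(pix(C,[(i.min(),r),(i.max()+1,r)],.023).round(4).tolist())
q=pix(C,[(222,132),(299,131)],.015)[:,:2]; print('head',q.round(4),np.linalg.norm(q[1]-q[0]),q.mean(0), 'yaw',np.degrees(np.arctan2(*(q[1]-q[0])[::-1])))
```

```text
35 248 268 21
[[0.3692, 0.3119, 0.023], [0.3769, 0.3257, 0.023]]
65 249 269 21
[[0.3882, 0.3017, 0.023], [0.3961, 0.3157, 0.023]]
95 250 269 20
[[0.4077, 0.291, 0.023], [0.4154, 0.3046, 0.023]]
head [[0.421  0.2555]
 [0.4514 0.3111]] 0.06337000043726441 [0.43617825 0.28331698] yaw 61.37542983463715
```

Neck width (15.8 mm) and head length (63 mm) match, so I go for the grasp.

Run:
```python
from h import *
plan((.408,.2995,.06),61.5)
```

```text
t14.62 pos [0.4967 0.2739 0.1435] yaw 60.87 w 0.803 F [-1.06  1.21  0.48] q [-0.74  0.19  0.21  1.78 -0.04  1.17  0.55]
 rot frac [-0.007   0.0049  0.0032] rows>=0.1  shift [ 3.34   3.607 -0.793]
```

play_rows([
  {"claw": 0.4,"linear": [0,0.7,-0.15],"rotation": [-0.007,0.005,0.003]},
  {"claw": 0.4,"linear": [0.3,0.7,-0.15],"rotation": [0,0,0]},
  {"claw": 0.4,"linear": [0.5,0.7,-0.15],"rotation": [0,0,0]},
  {"claw": 0.4,"linear": [0.5,0.7,-0.15],"rotation": [0,0,0]},
  {"claw": 0.5,"linear": [0.6,0.4,-0.1],"rotation": [0,0,0]},
  {"claw": 0.5,"linear": [0.6,0.2,0],"rotation": [0,0,0]},
  {"claw": 0.5,"linear": [0.3,0,0],"rotation": [0,0,0]},
  {"claw": 0.5,"linear": [0,0,0],"rotation": [0,0,0]},
  {"claw": 0.5,"linear": [0,0,0],"rotation": [0,0,0]},
])

```text
time: 15.37
position: [0.4085, 0.2918, 0.0721]
tool_rot: [-0.829, 1.41, 0.826]
ft_force: [-0.0, -0.5, 0.0]
grip_width: 0.503
```

Run:
```python
from h import *
plan((.408,.2995,.003),61.5)
```

```text
t15.37 pos [0.4085 0.2918 0.0721] yaw 60.88 w 0.503 F [-0.02 -0.48  0.04] q [-0.82  0.14  0.16  1.99 -0.02  1.01  0.41]
 rot frac [-0.0068 -0.0017 -0.    ] rows>=0.1  shift [2.763 0.165 0.263]
```

play_rows([
  {"claw": 0.5,"linear": [0.4,0.16,0.26],"rotation": [-0.007,-0.002,0]},
  {"claw": 0.5,"linear": [0.6,0,0],"rotation": [0,0,0]},
  {"claw": 0.5,"linear": [0.6,0,0],"rotation": [0,0,0]},
  {"claw": 0.5,"linear": [0.5,0,0],"rotation": [0,0,0]},
  {"claw": 0.5,"linear": [0,0,0],"rotation": [0,0,0]},
  {"claw": 0.5,"linear": [0,0,0],"rotation": [0,0,0]},
])

```text
time: 15.87
position: [0.4143, 0.3023, 0.0207]
tool_rot: [-0.831, 1.394, 0.834]
ft_force: [0.4, -0.4, 0.6]
grip_width: 0.498
```

Run:
```python
from h import *
plan((.408,.2995,.003),61.5)
```

```text
t15.87 pos [0.4143 0.3023 0.0207] yaw 61.36 w 0.498 F [ 0.37 -0.4   0.58] q [-0.82  0.22  0.15  2.02 -0.04  0.89  0.42]
 rot frac [-0.0016  0.0068  0.0026] rows>=0.1  shift [ 0.706  0.17  -0.218]
```

play_rows([
  {"claw": 0.5,"linear": [0.3,0.17,-0.2],"rotation": [0,0.007,0.003]},
  {"claw": 0.5,"linear": [0.25,0.05,0],"rotation": [0,0,0]},
  {"claw": 0.5,"linear": [0,0,0],"rotation": [0,0,0]},
  {"claw": 0.5,"linear": [0,0,0],"rotation": [0,0,0]},
])

```text
time: 16.2
position: [0.4084, 0.3017, 0.0076]
tool_rot: [-0.832, 1.403, 0.834]
ft_force: [0.1, -1.3, -0.8]
grip_width: 0.502
```

Run:
```python
from h import *
plan((.408,.2995,.003),61.5)
```

```text
t16.20 pos [0.4084 0.3017 0.0076] yaw 61.33 w 0.502 F [ 0.06 -1.34 -0.77] q [-0.82  0.24  0.15  2.03 -0.05  0.88  0.42]
 rot frac [-0.0019  0.0014  0.0001] rows>=0.0  shift [ 0.183 -0.028 -0.083]
```

play_rows([
  {"claw": 0.5,"linear": [0.16,0,-0.08],"rotation": [-0.002,0.001,0]},
  {"claw": 0.5,"linear": [0,0,0],"rotation": [0,0,0]},
  {"claw": 1,"linear": [0,0,0],"rotation": [0,0,0]},
  {"claw": 1,"linear": [0,0,0],"rotation": [0,0,0]},
  {"claw": 1,"linear": [0,0,0],"rotation": [0,0,0]},
  {"claw": 1,"linear": [0,0,0],"rotation": [0,0,0]},
  {"claw": 1,"linear": [0,0,0],"rotation": [0,0,0]},
  {"claw": 1,"linear": [0,0,0],"rotation": [0,0,0]},
  {"claw": 1,"linear": [0,0,0],"rotation": [0,0,0]},
  {"claw": 1,"linear": [0,0,0],"rotation": [0,0,0]},
], newtons=60)

```text
time: 17.03
position: [0.4082, 0.3005, 0.0046]
tool_rot: [-0.835, 1.401, 0.836]
ft_force: [-0.3, 0.6, -0.8]
grip_width: 0.178
```

Run:
```python
from h import *
plan((.408,.2995,.1),61.5)
```

```text
t17.03 pos [0.4082 0.3005 0.0046] yaw 61.54 w 0.178 F [-0.26  0.62 -0.83] q [-0.82  0.24  0.15  2.03 -0.05  0.87  0.43]
 rot frac [0.0004 0.002  0.0007] rows>=0.0  shift [-3.817 -0.012 -0.04 ]
```

play_rows([
  {"claw": 1,"linear": [-0.6,0,0],"rotation": [0,0,0]},
  {"claw": 1,"linear": [-1,0,0],"rotation": [0,0,0]},
  {"claw": 1,"linear": [-1,0,0],"rotation": [0,0,0]},
  {"claw": 1,"linear": [-1,0,0],"rotation": [0,0,0]},
  {"claw": 1,"linear": [0,0,0],"rotation": [0.073,0,0]},
  {"claw": 1,"linear": [0,0,0],"rotation": [0.073,0,0]},
  {"claw": 1,"linear": [0,0,0],"rotation": [0.073,0,0]},
  {"claw": 1,"linear": [0,0,0],"rotation": [0.073,0,0]},
  {"claw": 1,"linear": [0,0,0],"rotation": [0.073,0,0]},
  {"claw": 1,"linear": [0,0,0],"rotation": [0.073,0,0]},
])

```text
time: 17.87
position: [0.405, 0.2975, 0.0956]
tool_rot: [-0.282, 1.557, 0.277]
ft_force: [0.2, 0.0, -1.4]
grip_width: 0.176
```

play_rows([
  {"claw": 1,"linear": [0,0,0],"rotation": [0.073,0,0]},
  {"claw": 1,"linear": [0,0,0],"rotation": [0.073,0,0]},
  {"claw": 1,"linear": [0,-1,0.2],"rotation": [0.073,0,0]},
  {"claw": 1,"linear": [0,-1,0.2],"rotation": [0,0,0]},
  {"claw": 1,"linear": [0,-1,0.2],"rotation": [0,0,0]},
  {"claw": 1,"linear": [0,-1,0.2],"rotation": [0,0,0]},
  {"claw": 1,"linear": [0,-1,0.2],"rotation": [0,0,0]},
  {"claw": 1,"linear": [0,-1,0.2],"rotation": [0,0,0]},
  {"claw": 1,"linear": [0,-1,0.2],"rotation": [0,0,0]},
  {"claw": 1,"linear": [0,0,0],"rotation": [0,0,0]},
])

```text
time: 18.7
position: [0.4387, 0.1162, 0.0925]
tool_rot: [-0.001, 1.58, -0.009]
ft_force: [-0.5, -0.4, -2.4]
grip_width: 0.177
```

Run:
```python
from h import *
plan(j2w(-182,-5.8,60),2.35)
```

```text
t18.70 pos [0.4387 0.1162 0.0925] yaw -0.27 w 0.177 F [-0.51 -0.44 -2.36] q [-0.7   0.02  0.38  2.08 -0.    1.06 -0.32]
 rot frac [-0.0291 -0.0062  0.004 ] rows>=0.4  shift [ 1.301 -3.888  0.786]
```

play_rows([
  {"claw": 1,"linear": [0,-0.9,0.2],"rotation": [-0.029,-0.006,0.004]},
  {"claw": 1,"linear": [0.3,-0.9,0.2],"rotation": [0,0,0]},
  {"claw": 1,"linear": [0.4,-0.9,0.2],"rotation": [0,0,0]},
  {"claw": 1,"linear": [0.4,-0.7,0],"rotation": [0,0,0]},
  {"claw": 1,"linear": [0,0,0],"rotation": [0,0,0]},
  {"claw": 1,"linear": [0,0,0],"rotation": [0,0,0]},
])

```text
time: 19.2
position: [0.4558, 0.028, 0.0635]
tool_rot: [-0.031, 1.571, 0.033]
ft_force: [0.6, 0.3, -0.3]
grip_width: 0.178
```

Run:
```python
from h import *
plan(j2w(-182,-5.8,17),2.35);C=cam('side'); a=get_image('side'); cv2.imwrite('pics/s2.png',cv2.resize(a[150:290,180:380],(800,560),interpolation=2))
```

```text
t19.20 pos [0.4558 0.028  0.0635] yaw 2.33 w 0.178 F [ 0.57  0.33 -0.26] q [-0.58  0.05  0.48  2.11 -0.03  0.98 -0.05]
 rot frac [-0.0002 -0.     -0.0011] rows>=0.0  shift [ 1.861 -0.336  0.245]
```

View pics/s2.png

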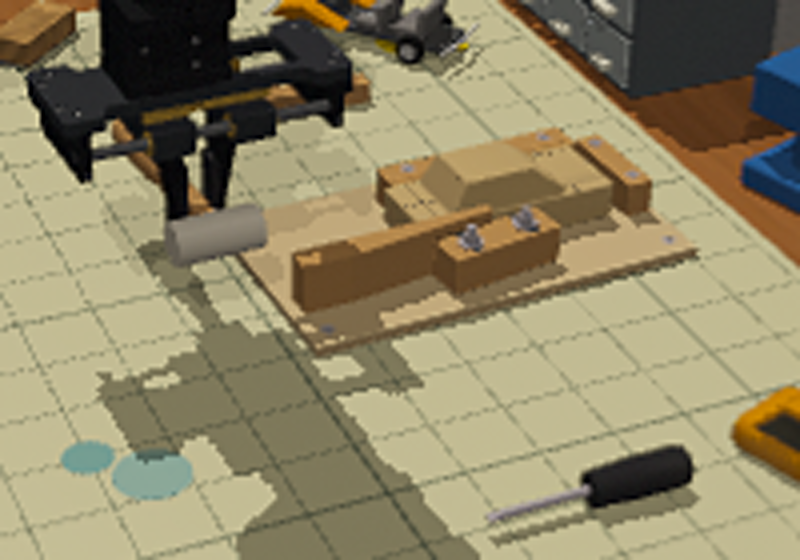

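The wedge stands in the gap with its tail corner at crop (293,257). The mallet head is behind it and level.

Run:
```python
from h import *
p=pix(cam('side'),[(180+293/4,150+257/4),(180+345/4,150+245/4)],.045); print([w2j(q).round(1) for q in p])
```

```text
[array([-135.7,  -35. ]), array([-99. , -35.9])]
```

play_rows([
  {"claw": 1,"linear": [0.4,-0.3,0.1],"rotation": [0,0,0]},
  {"claw": 1,"linear": [0.6,0,0],"rotation": [0,0,0]},
  {"claw": 1,"linear": [0.5,0,0],"rotation": [0,0,0]},
  {"claw": 1,"linear": [0,0,0],"rotation": [0,0,0]},
  {"claw": 1,"linear": [0,0,0],"rotation": [0,0,0]},
])

```text
time: 19.67
position: [0.4599, 0.0272, 0.0269]
tool_rot: [-0.035, 1.568, 0.043]
ft_force: [0.5, 0.1, -1.3]
grip_width: 0.178
```

Run:
```python
from h import *
plan(j2w(-170,-5.8,17),2.35)
```

```text
t19.67 pos [0.4599 0.0272 0.0269] yaw 2.83 w 0.178 F [ 0.46  0.11 -1.34] q [-0.57  0.12  0.48  2.13 -0.08  0.9   0.01]
 rot frac [ 0.0054  0.0018 -0.003 ] rows>=0.1  shift [ 0.396 -0.298  0.564]
```

play_rows([
  {"claw": 1,"linear": [0.2,-0.25,0],"rotation": [0.005,0.002,-0.003]},
  {"claw": 1,"linear": [0.2,-0.05,0],"rotation": [0,0,0]},
  {"claw": 1,"linear": [0,0,0],"rotation": [0,0,0]},
  {"claw": 1,"linear": [0,0,0],"rotation": [0,0,0]},
])

```text
time: 20.0
position: [0.4618, 0.0216, 0.0182]
tool_rot: [-0.034, 1.568, 0.036]
ft_force: [0.5, 0.2, -1.7]
grip_width: 0.181
```

Run:
```python
from h import *
plan(j2w(-168,-5.8,17),2.35)
```

```text
t20.00 pos [0.4618 0.0216 0.0182] yaw 2.55 w 0.181 F [ 0.53  0.24 -1.71] q [-0.56  0.14  0.49  2.14 -0.09  0.88  0.02]
 rot frac [ 0.0022  0.0016 -0.0007] rows>=0.0  shift [ 0.047 -0.07   0.576]
```

play_rows([
  {"claw": 1,"linear": [0.02,-0.06,0.15],"rotation": [0.002,0.002,0]},
  {"claw": 1,"linear": [0,0,0.15],"rotation": [0,0,0]},
  {"claw": 1,"linear": [0,0,0.15],"rotation": [0,0,0]},
  {"claw": 1,"linear": [0,0,0.15],"rotation": [0,0,0]},
  {"claw": 1,"linear": [0,0,0.1],"rotation": [0,0,0]},
])

```text
time: 20.42
position: [0.4818, 0.0209, 0.0187]
tool_rot: [-0.03, 1.57, 0.033]
ft_force: [-0.2, 0.1, -1.9]
grip_width: 0.178
```

play_rows([
  {"claw": 1,"linear": [0,0,0.1],"rotation": [0,0,0]},
  {"claw": 1,"linear": [0,0,0.1],"rotation": [0,0,0]},
  {"claw": 1,"linear": [0,0,0.1],"rotation": [0,0,0]},
])

```text
time: 20.67
position: [0.4896, 0.0213, 0.0185]
tool_rot: [-0.03, 1.571, 0.033]
ft_force: [-2.0, -0.1, -1.6]
grip_width: 0.176
```

Run:
```python
from h import *
plan(j2w(-150,-5.8,17),2.35)
```

```text
t20.67 pos [0.4896 0.0213 0.0185] yaw 2.32 w 0.176 F [-2.04 -0.08 -1.64] q [-0.54  0.2   0.49  2.07 -0.12  0.89  0.05]
 rot frac [-0.0003 -0.0005 -0.0012] rows>=0.0  shift [ 0.058 -0.013  0.185]
```

play_rows([
  {"claw": 1,"linear": [0.03,0,0.08],"rotation": [0,0,0]},
  {"claw": 1,"linear": [0,0,0.08],"rotation": [0,0,0]},
])

```text
time: 20.83
position: [0.493, 0.0216, 0.0172]
tool_rot: [-0.03, 1.574, 0.033]
ft_force: [-2.5, -0.5, -1.1]
grip_width: 0.18
```

play_rows([
  {"claw": 1,"linear": [0,0,0.08],"rotation": [0,0,0]},
  {"claw": 1,"linear": [0,0,0.08],"rotation": [0,0,0]},
])

```text
time: 21.0
position: [0.4964, 0.0219, 0.0168]
tool_rot: [-0.03, 1.576, 0.033]
ft_force: [-3.0, -0.2, -1.3]
grip_width: 0.179
```

play_rows([
  {"claw": 1,"linear": [0,0,0],"rotation": [0,0,0]},
])

```text
time: 21.08
position: [0.4967, 0.0219, 0.0168]
tool_rot: [-0.03, 1.576, 0.033]
ft_force: [-0.5, 0.3, -1.7]
grip_width: 0.178
```

play_rows([
  {"claw": 1,"linear": [0,0,0.08],"rotation": [0,-0.003,0]},
  {"claw": 1,"linear": [0,0,0.08],"rotation": [0,0,0]},
])

```text
time: 21.25
position: [0.4981, 0.0221, 0.016]
tool_rot: [-0.03, 1.576, 0.033]
ft_force: [-6.5, -0.1, 0.3]
grip_width: 0.177
```

play_rows([
  {"claw": 1,"linear": [0,0,0.08],"rotation": [0,0,0]},
  {"claw": 1,"linear": [0,0,0.08],"rotation": [0,0,0]},
])

```text
time: 21.42
position: [0.498, 0.022, 0.0148]
tool_rot: [-0.029, 1.585, 0.033]
ft_force: [-5.7, 0.0, 1.2]
grip_width: 0.175
```

play_rows([
  {"claw": 1,"linear": [0,0,0.08],"rotation": [0,0,0]},
])

```text
time: 21.5
position: [0.4979, 0.0219, 0.0141]
tool_rot: [-0.029, 1.589, 0.033]
ft_force: [-5.2, -0.5, 0.2]
grip_width: 0.176
```

Bite felt at x≈0.498. The hand has sagged and tilted slightly. I'll back off, restore height and tilt, then push with slightly larger steps.

play_rows([
  {"claw": 1,"linear": [-0.1,0,-0.15],"rotation": [0,-0.011,0]},
  {"claw": 1,"linear": [0,0,0],"rotation": [0,0,0]},
  {"claw": 1,"linear": [0,0,0],"rotation": [0,0,0]},
])

```text
time: 21.75
position: [0.4958, 0.0215, 0.0168]
tool_rot: [-0.029, 1.569, 0.033]
ft_force: [0.3, 0.8, -2.0]
grip_width: 0.183
```

Run:
```python
from h import *
plan(j2w(-147,-5.8,17),2.35); print(get_state()['torque'].round(2))
```

```text
t21.75 pos [0.4958 0.0215 0.0168] yaw 2.25 w 0.183 F [ 0.3   0.75 -1.99] q [-0.54  0.22  0.49  2.06 -0.13  0.89  0.06]
 rot frac [-0.0011  0.0013 -0.0014] rows>=0.0  shift [-0.007 -0.01   0.058]
[-0.15 -0.01  0.  ]
```

play_rows([
  {"claw": 1,"linear": [-0.01,0,0.12],"rotation": [0,-0.003,0]},
])

```text
time: 21.83
position: [0.4989, 0.0216, 0.0172]
tool_rot: [-0.029, 1.564, 0.033]
ft_force: [-5.0, 1.1, -1.6]
grip_width: 0.179
```

play_rows([
  {"claw": 1,"linear": [-0.03,0,0.14],"rotation": [0,-0.004,0]},
])

```text
time: 21.92
position: [0.4997, 0.0219, 0.0171]
tool_rot: [-0.028, 1.564, 0.033]
ft_force: [-10.0, 1.2, 0.4]
grip_width: 0.176
```

play_rows([
  {"claw": 1,"linear": [-0.03,0,0.16],"rotation": [0,-0.005,0]},
])

```text
time: 22.0
position: [0.4999, 0.0219, 0.0167]
tool_rot: [-0.028, 1.565, 0.033]
ft_force: [-11.0, -0.1, 3.5]
grip_width: 0.178
```

play_rows([
  {"claw": 1,"linear": [-0.03,0,0.16],"rotation": [0,-0.005,0]},
])

```text
time: 22.08
position: [0.4999, 0.0219, 0.0161]
tool_rot: [-0.027, 1.566, 0.032]
ft_force: [-9.9, 0.0, 1.3]
grip_width: 0.179
```

play_rows([
  {"claw": 1,"linear": [-0.04,0,0.2],"rotation": [0,-0.006,0]},
])

```text
time: 22.17
position: [0.5002, 0.0219, 0.0155]
tool_rot: [-0.026, 1.567, 0.032]
ft_force: [-10.8, 0.5, 2.2]
grip_width: 0.175
```

play_rows([
  {"claw": 1,"linear": [-0.04,0,0.2],"rotation": [0,-0.006,0]},
])

```text
time: 22.25
position: [0.5003, 0.0219, 0.0149]
tool_rot: [-0.025, 1.568, 0.031]
ft_force: [-12.0, 0.4, 1.9]
grip_width: 0.176
```

play_rows([
  {"claw": 1,"linear": [-0.04,0,0.21],"rotation": [0,-0.006,0]},
])

```text
time: 22.33
position: [0.5003, 0.0218, 0.0141]
tool_rot: [-0.025, 1.57, 0.031]
ft_force: [-12.1, -0.4, 2.0]
grip_width: 0.181
```

play_rows([
  {"claw": 1,"linear": [-0.12,0,-0.12],"rotation": [0,0,0]},
  {"claw": 1,"linear": [0,0,0],"rotation": [0,0,0]},
  {"claw": 1,"linear": [0,0,0],"rotation": [0,0,0]},
])

```text
time: 22.58
position: [0.4979, 0.0215, 0.0168]
tool_rot: [-0.025, 1.57, 0.03]
ft_force: [-0.3, 0.0, -2.3]
grip_width: 0.176
```

play_rows([
  {"claw": 1,"linear": [-0.02,0,0.16],"rotation": [0,-0.003,0]},
])

```text
time: 22.67
position: [0.5008, 0.0218, 0.0171]
tool_rot: [-0.025, 1.568, 0.031]
ft_force: [-8.7, 0.4, -1.5]
grip_width: 0.181
```

play_rows([
  {"claw": 1,"linear": [-0.04,0,0.2],"rotation": [0,-0.006,0]},
])

```text
time: 22.75
position: [0.5014, 0.022, 0.0169]
tool_rot: [-0.024, 1.568, 0.031]
ft_force: [-14.6, -0.6, 3.4]
grip_width: 0.176
```

play_rows([
  {"claw": 1,"linear": [-0.05,0,0.24],"rotation": [0,-0.006,0]},
])

```text
time: 22.83
position: [0.5016, 0.0221, 0.0165]
tool_rot: [-0.023, 1.572, 0.03]
ft_force: [-13.5, 0.5, 2.2]
grip_width: 0.177
```

play_rows([
  {"claw": 1,"linear": [-0.05,0,0.24],"rotation": [0,-0.006,0]},
])

```text
time: 22.92
position: [0.5017, 0.0221, 0.0161]
tool_rot: [-0.022, 1.575, 0.03]
ft_force: [-14.6, -0.9, 3.0]
grip_width: 0.173
```

Steady 14 N push, mid-range, and the wedge has stopped advancing. Now I withdraw and lay the mallet at about (0.44, 0.24), off the jig.

play_rows([
  {"claw": 1,"linear": [-0.05,0,-0.3],"rotation": [0,0,0]},
  {"claw": 1,"linear": [0,0,-0.7],"rotation": [0,0,0]},
  {"claw": 1,"linear": [-0.6,0,-0.5],"rotation": [0,0,0]},
  {"claw": 1,"linear": [-0.8,0,-0.3],"rotation": [0,0,0]},
  {"claw": 1,"linear": [-0.4,0.9,-0.1],"rotation": [0,0,0]},
  {"claw": 1,"linear": [0,1,0],"rotation": [0,0,0]},
  {"claw": 1,"linear": [0,1,0],"rotation": [0,0,0]},
  {"claw": 1,"linear": [0,1,0],"rotation": [0,0,0]},
  {"claw": 1,"linear": [0,1,0],"rotation": [0,0,0]},
  {"claw": 1,"linear": [0,1,0],"rotation": [0,0,0]},
])

```text
time: 23.75
position: [0.4583, 0.1678, 0.0706]
tool_rot: [-0.008, 1.552, 0.022]
ft_force: [0.3, 0.0, -1.7]
grip_width: 0.173
```

play_rows([
  {"claw": 1,"linear": [0,1,0],"rotation": [0,0,0]},
  {"claw": 1,"linear": [0,1,0],"rotation": [0,0,0]},
  {"claw": 1,"linear": [0,0,0],"rotation": [0,0,0]},
  {"claw": 1,"linear": [0,0,0],"rotation": [0,0,0]},
])

```text
time: 24.08
position: [0.4609, 0.2296, 0.0747]
tool_rot: [-0.008, 1.539, 0.036]
ft_force: [0.4, -1.8, -2.3]
grip_width: 0.177
```

Run:
```python
from h import *
plan((.44,.24,.0065),2.35)
a=get_image('side'); cv2.imwrite('pics/s3.png',cv2.resize(a[120:275,130:360],(805,542),interpolation=2))
```

```text
t24.08 pos [0.4609 0.2296 0.0747] yaw 1.58 w 0.177 F [ 0.4  -1.77 -2.31] q [-0.81  0.14  0.32  2.   -0.05  0.98 -0.44]
 rot frac [-0.0084  0.0203 -0.0111] rows>=0.3  shift [ 2.727  0.45  -0.817]
```

View pics/s3.png

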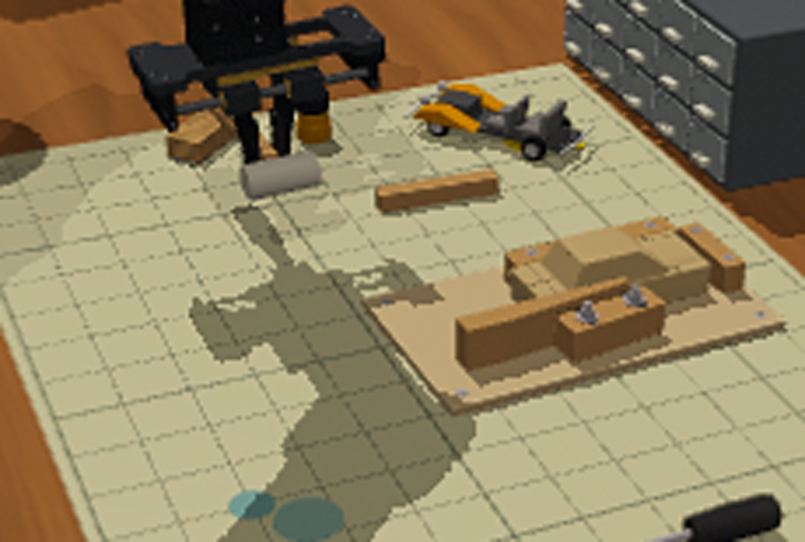

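The wedge sits deep in the gap and the blank is backed by the fence. The spot under the mallet is free, so I lower it.

play_rows([
  {"claw": 1,"linear": [0.3,0,-0.4],"rotation": [-0.008,0.02,-0.011]},
  {"claw": 1,"linear": [0.7,0,-0.3],"rotation": [0,0,0]},
  {"claw": 1,"linear": [0.7,0,0],"rotation": [0,0,0]},
  {"claw": 1,"linear": [0.3,0,0],"rotation": [0,0,0]},
  {"claw": 1,"linear": [0,0,0],"rotation": [0,0,0]},
  {"claw": 1,"linear": [0,0,0],"rotation": [0,0,0]},
])

```text
time: 24.63
position: [0.4438, 0.2255, 0.0228]
tool_rot: [-0.03, 1.573, 0.027]
ft_force: [-0.0, -0.7, -1.9]
grip_width: 0.181
```

Run:
```python
from h import *
plan((.44,.23,.006),2.35)
```

```text
t24.63 pos [0.4438 0.2255 0.0228] yaw 2.08 w 0.181 F [-0.05 -0.66 -1.86] q [-0.81  0.2   0.31  2.04 -0.08  0.91 -0.42]
 rot frac [-0.003  -0.0017  0.0011] rows>=0.0  shift [ 0.672  0.186 -0.145]
```

play_rows([
  {"claw": 1,"linear": [0.3,0,0],"rotation": [0,-0.002,0]},
  {"claw": 1,"linear": [0.25,0,0],"rotation": [0,0,0]},
  {"claw": 1,"linear": [0.1,0,0],"rotation": [0,0,0]},
  {"claw": 1,"linear": [0,0,0],"rotation": [0,0,0]},
  {"claw": 1,"linear": [0,0,0],"rotation": [0,0,0]},
])

```text
time: 25.05
position: [0.4456, 0.225, 0.0068]
tool_rot: [-0.027, 1.568, 0.027]
ft_force: [-0.3, 0.1, -1.6]
grip_width: 0.176
```

play_rows([
  {"claw": 1,"linear": [0.08,0,0],"rotation": [0,0,0]},
  {"claw": 1,"linear": [0,0,0],"rotation": [0,0,0]},
  {"claw": 1,"linear": [0,0,0],"rotation": [0,0,0]},
])

```text
time: 25.3
position: [0.4462, 0.2255, 0.0053]
tool_rot: [-0.027, 1.567, 0.027]
ft_force: [0.7, -0.6, -1.7]
grip_width: 0.18
```

play_rows([
  {"claw": 1,"linear": [0.05,0,0],"rotation": [0,0,0]},
  {"claw": 1,"linear": [0,0,0],"rotation": [0,0,0]},
  {"claw": 0.4,"linear": [0,0,0],"rotation": [0,0,0]},
  {"claw": 0.4,"linear": [0,0,0],"rotation": [0,0,0]},
  {"claw": 0.4,"linear": [0,0,0],"rotation": [0,0,0]},
  {"claw": 0.4,"linear": [0,0,0],"rotation": [0,0,0]},
  {"claw": 0.4,"linear": [0,0,0],"rotation": [0,0,0]},
  {"claw": 0.4,"linear": [0,0,0],"rotation": [0,0,0]},
  {"claw": 0.4,"linear": [0,0,0],"rotation": [0,0,0]},
  {"claw": 0.4,"linear": [0,0,0],"rotation": [0,0,0]},
])

```text
time: 26.13
position: [0.4481, 0.2268, 0.0059]
tool_rot: [-0.025, 1.563, 0.03]
ft_force: [-0.7, -0.2, 1.2]
grip_width: 0.587
```

play_rows([
  {"claw": 0.4,"linear": [-0.4,0,0],"rotation": [0,0,0]},
  {"claw": 0.4,"linear": [-0.8,0,0],"rotation": [0,0,0]},
  {"claw": 0.4,"linear": [-1,0,0],"rotation": [0,0,0]},
  {"claw": 0.4,"linear": [-1,0,0],"rotation": [0,0,0]},
  {"claw": 0.4,"linear": [-1,0,0],"rotation": [0,0,0]},
  {"claw": 0.4,"linear": [-1,0,0],"rotation": [0,0,0]},
  {"claw": 0.4,"linear": [-1,0,0],"rotation": [0,0,0]},
  {"claw": 0.4,"linear": [0,0,0],"rotation": [0,0,0]},
  {"claw": 0.4,"linear": [0,0,0],"rotation": [0,0,0]},
])

```text
time: 26.88
position: [0.4459, 0.2248, 0.1725]
tool_rot: [-0.024, 1.563, 0.027]
ft_force: [-0.8, -0.3, -0.8]
grip_width: 0.598
```

Run:
```python
from h import *
a=get_image('side'); cv2.imwrite('pics/s4.png',cv2.resize(a[110:280,110:365],(790,527),interpolation=2))
s=get_state(); print(s['time'],s['position'],s['grip_width'])
```

```text
26.9333 [0.44641496 0.225039   0.17281384] 0.601523277560951
```

View pics/s4.png

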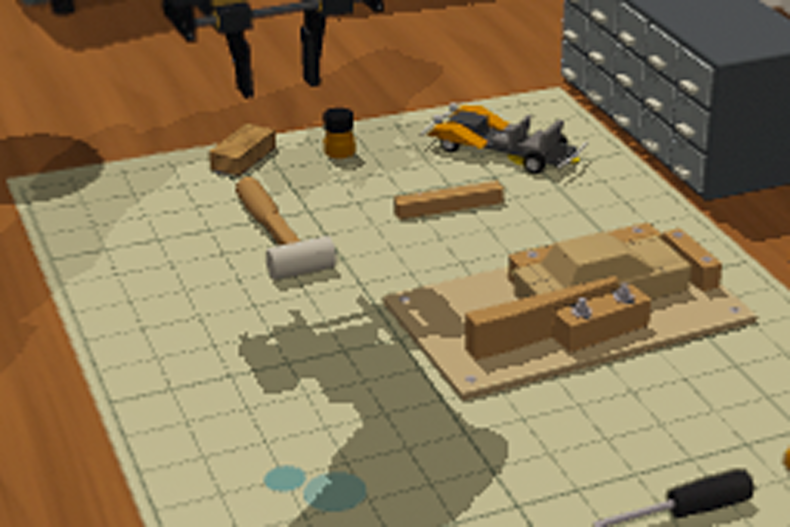

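The mallet lies flat at crop (290,230), clear of the jig and the sanding block. The wedge is seated and the things in view are in their places.

```bash
python3 -c "
from bench import close_job; print(close_job())"
```

```text
the job is handed in; nothing more can be done
None
```

The job is handed in at about 27 s of robot time, with no verdict reported. The wedge is driven in and the mallet is lying flat on the bench, off the jig.

- **Wedge:** I stood it in the gap thin end first with the tip about 50 mm past the mouth, then let go. Mallet pushes drove it in until it stopped advancing at about 14 N, inside the stated 10–16 N. The tip was then roughly 72 mm past the mouth, close to the 66 mm I predicted from the measured gap.
- **Squeeze on the blank:** I did not measure this directly. From the push force and the stated friction I estimate 15–19 N, under the 25 N limit.
- **Final picture:** The side camera shows the wedge seated against the blank, the mallet flat and clear, and the gripper well above everything. The chassis, black-capped jar, sanding block, offcut and driver are where they were. The other bystanders were out of or at the edge of that view, so I did not recheck them.

**Faults along the way:**
- While carrying the wedge I moved the arm the wrong way once, toward the glue bottle. By my estimate it cleared the bottle, and I reversed.
- The hand sagged about 3 mm during the pushes, so I backed off and reset it twice.
- One side-view estimate of the wedge tail's position was ambiguous, and I did not use it.

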